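Slide a board carrier onto the pins of its test fixture and latch it

ROBOT

A 6-joint arm with a two-finger parallel gripper is mounted at the origin on a cart in front of the work surface, level with it; the furniture and walls round the work are solid. World frame = base frame: x ahead of the robot, y to its left, z up, the work surface at z = 0. Lengths are in m, angles in rad, forces in N, time in s.
With the tool pointing down it reaches from about 0.325 to 0.775 m from the base axis. Payload 5.5 kg.
Tool frame: the origin (TCP) lies at the very end of the fingers, on their centre line; the grasp point (between the pads) lies 19 mm behind it; z points along the fingers, y is the line along which they close (so a half turn about z gives the same grasp; the last joint's range is limited). The gripper opens to 85 mm and grips with 20 to 120 N. Pads are 22 mm wide; open, the fingers measure 114 mm over their backs; the gripper's body (76 mm by 85 mm) begins 54 mm behind the grasp point. The pads swing forward as they close: fully open they stand 13 mm farther back than shut.
Start: joints at [1.124, 0.091, 1.231, -0, 1.82, -0.057], TCP at [0.228, 0.555, 0.231] pointing down, gripper open.
Joint ranges: [-2.87, 2.87], [-0.86, 2.18], [0.17, 2.46], [-1.51, 4.65], [0.06, 2.69], [-2.65, 2.65]. Speed limits (rad/s): [2.57, 2.57, 3.01, 3.14, 3.14, 3.14].

INTERFACE

Orientations are given as a unit quaternion [x, y, z, w].
In Python, from station import monitor, grab_frame, r gives the robot as it stands.
- The arm moves only by the tool arm_command, never from a script. Its argument "targets" is a list that holds one entry, the list of rows, each a list of 6 numbers: the shift along the world's x, y, z in units of 0.5 m (1.0 is 0.5 m), then the turn, a rotation vector about the world's x, y, z in units of 180 degrees (1.0 is 180 degrees). A call has 1 to 5 rows; each row is the pose to reach, as a shift and turn from the pose commanded when the call began, turning the shorter way round; what a row does not reach only later rows make up. A row lasts 1/8 s, in which the tool goes at most 62.5 mm and 10.7 degrees, less where a joint would pass 70% of its speed; a pose out of reach is approached as far as the arm can. A call with a number of a shift or a turn outside -1 to 1 is refused whole. A call with a gripper value outside its range is refused whole. "hand" is the closure, from -1 (fully open) to 1 (shut), set as the call begins (left out, the last holds). The fingers move at their own pace and stop on an object; "newtons" is the grip in N (left out, the last holds). Time passes only in rows, so rows that repeat a pose let the fingers close. It gives the time, the measured TCP pose, the force, the opening and the grip force at its end, in the units of the state.
- monitor.get_state(): the state, without advancing time (a new reading comes with each control period).
- grab_frame(name): name is "side" or "top"; returns a dict with "image" (480x640x3 uint8, red, green, blue), "fov_y" (degrees; the focal length in pixels is half the picture's height over the tangent of half this angle, whatever the lens; pixels are square), "cx", "cy" (the principal point, pixels), "k1" (the pictures are not rectified: a ray, as slopes to the right and down, at radius r is drawn at 1 + k1 r^2 times it, then the intrinsics apply), "origin" and "attitude" of the camera in the world. Camera axes: x right, y up, looking along -z (the intrinsics and any distortion apply to the point x, -y, -z); pixel columns grow to the right and rows downward; lengths in m; the calibration is good to about 2 mm. A picture is of the moment at which its call begins. There is no depth.
- r.close_job(): hands the job in; it is judged then, once.
The state is a dict: "clock": time; "joints": joint angles; "dq": joint speeds; "joint_torque": joint torques, N m; "position": TCP position; "eef_rot": TCP orientation; "ft_force": force on the tool from outside, world axes, zero at the start; "torque": the same for the moment, N m; "width": opening from 0.0 (shut) to 1.0 (fully open); "grip_force": force on a finger pad.
Only numpy, scipy, OpenCV 4.12 (cv2) and the standard library are available. Lean on these libraries where they do the work, as an engineer would, in place of code of your own. Each camera call takes 0.05 s, during which the arm holds its last target. There are 200 camera calls.

TASK

The board carrier waits on the two runners of the test fixture. With the fingers alone, nudge it sideways along the runners, toward the latch end, until its two holes drop over the two locating pins and it lies flat on the deck; then push the latch knob round so that the hold-down arm swings fully across over the carrier's edge. Only push the carrier, never pick it up; leave the other things on the bench where they are, and finish with the hand clear.

Things in the scene. Friction and masses are not known exactly. Their poses are not given: they have to be found in the camera images.
- fixture: Board test fixture fixed to the bench: grey casing, x -80..80 by y -152..85 mm, under a flat aluminium deck 30 mm above the bench. Origin at bench level under the middle of the carrier's final seat; z up, x away from the robot, y to the left, but for a small yaw. The seat is open to the front and the left; the latch stands at its left.
- runners (a point): Mid-point between the tops of the two steel runners, 38 mm above the bench, at x = 0, y = -100 mm in the fixture's frame. The runners lie along y = -148..-52, at x = -60..-36 and x = 36..60 mm; the 72 mm between them is open down to the deck at 30 mm, so a finger can reach down there behind the carrier.
- rail (a point): Middle of the guiding face of the back rail, at x = 61.5, y = -48 mm in the fixture's frame. The rail runs along y = -148..52, top 46 mm above the bench. A carrier that slides along it is within 1.5 mm of the line of the pins.
- carrier: Loose grey plate 120 (its x) by 100 (y) by 10 mm, 0.2 to 0.45 kg, green circuit board on top (parts up to 5 mm high). Origin at the centre of its underside, z up. Starts flat on the runners, 55 to 85 mm short of its seat along y, up to 20 mm forward of the rail, turned up to 7 degrees. Stays level until in line, then drops 8 mm. Seated: its frame is the fixture's, raised 30 mm.
- hole_front (a point): Centre, at the underside, of the carrier's round hole, 12 mm across, through; at x = -45, y = +5 mm in the carrier's frame. A finger pressed hard on the carrier's edge may keep it from falling the last millimetres: draw the finger back and it settles. Pushed past the pins without falling (out of line), it can be pushed back.
- hole_back (a point): Centre, at the underside, of the carrier's slotted hole, 16 mm along x by 12 mm along y, through; at x = +45, y = +5 mm in the carrier's frame.
- pin_front (a point): Tip of the front locating pin: bullet-nosed steel, 10 mm across, 7.5 mm tall above the deck (the tip just below the runner tops); at x = -45, y = +5, z = 37.5 mm in the fixture's frame.
- pin_back (a point): Tip of the back locating pin, the same shape, at x = +45, y = +5, z = 37.5 mm in the fixture's frame.
- latch (a joint): Angle of the hold-down latch (rad): 0 = its arm points to the front (fixture -x), clear of the seat; grows counter-clockwise seen from above; 1.57 = along fixture -y, over the carrier's left edge; stop at 1.6; starts at 0 to 0.35. Stays where left (1 N at the knob). The arm, 42.5 to 49.5 mm above the bench, clears a seated carrier but strikes one not yet down.
- latch_pivot (a point): Pivot of the latch, on the arm's underside; at x = -20, y = +68, z = 42.5 mm in the fixture's frame.
- latch_knob (a point): Middle of the round black push knob on the latch arm, 36 mm from the pivot: 15 mm across, from 49.5 mm up to 72 mm above the bench; this point is 60.5 mm above the bench.
- usb_stick: Blue USB stick, 17x54x8 mm, lying behind the fixture; leave it alone.
- foil_tape: Small roll of white tape, 52 mm across, 20 mm high, lying behind the fixture; leave it alone.
- opening_pick: Red-brown opening pick, 34x62x9 mm, lying to the right of the fixture; leave it alone.
- tweezers_b: Steel tweezers, 15x121x8 mm, lying to the right of the fixture; leave them alone.
- screw_dish: Shallow clear dish of screws, 89 mm across, 16 mm high, right behind the fixture's right end; leave it alone.
- kapton_roll: Roll of amber tape, 60 mm across, 12 mm high, lying left of the fixture; leave it alone.

How it is judged:
On the way, in this order (a step that is already met when the one before it is completed fails the run):
1. the carrier has dropped over both pins and lies flat on the deck, before the latch is swung over it (z of carrier in the frame of fixture below 0.0315 m and horizontal distance between hole_front and pin_front below 0.002 m and horizontal distance between hole_back and pin_back below 0.003 m and angle between the z axis of carrier and the z axis of fixture, either way round below 0.03 rad and value of joint latch below 0.9 rad), for 0.2 s.
2. the latch arm is swung across over the carrier's edge (value of joint latch above 1.3 rad), for 0.1 s.
At the end, for the whole second after the job is handed in: The carrier lies at rest flat on the deck (within 1.5 mm in height and 0.03 rad), its round hole within 2 mm and its slot within 3 mm of their pins, and the latch stands at more than 1.3 rad, across the carrier's edge (z of carrier in the frame of fixture below 0.0315 m and horizontal distance between hole_front and pin_front below 0.002 m and horizontal distance between hole_back and pin_back below 0.003 m and angle between the z axis of carrier and the z axis of fixture, either way round below 0.03 rad and value of joint latch above 1.3 rad and linear speed of carrier below 0.01 m/s); the robot touches nothing.
It fails at once if the carrier is lifted more than 12 mm off the runners (z of carrier in the frame of fixture above 0.05 m).
It fails at once if the carrier is tipped by more than 0.25 rad (angle between carrier's own z axis and vertical above 0.25 rad).
It fails at once if the arm or the gripper's body, not the fingers, pushes the carrier (contact force between the arm and carrier above 2 N).
It fails at once if a bystander (USB stick, roll of white tape, opening pick, tweezers, dish of screws, amber tape roll) is moved by more than 25 mm (distance of any of usb_stick, foil_tape, opening_pick, tweezers_b, screw_dish, kapton_roll from where it was at the start of the episode above 0.025 m).
It also fails if it takes over 56 s, if anything falls off the work surface, if the arm or the gripper's body presses on something with over 40 N, if the wrist force passes 120 N, or if a joint passes its speed limit or range.

## Working session

There is one attempt and no reset: what is moved stays moved. The work goes in short steps, Python scripts to look and compute and a tool call to move; the robot and the scene stay as the last step left them, time stands still between calls to the robot, and variables do not carry over. Pictures are saved under pics/ and viewed, at most 10 in all, crops included, and the job is handed in when it is done.

Besides the shell and the picture viewer there is one more tool, called after "Call:" in YAML: its name, and indented under it one key for each argument. arm_command: Moves the arm, as the interface text tells. Its arguments: {"type":"object","properties":{"targets":{"type":"array"},"hand":{"type":"number"},"newtons":{"type":"number"}},"required":["targets"]}

```bash
mkdir -p pics; cat > h.py <<'E'
import numpy as np,cv2
from scipy.spatial.transform import Rotation as R
from station import monitor,grab_frame,r
def cam(n,save=None):
    f=grab_frame(n)
    if save: cv2.imwrite('pics/'+save,cv2.cvtColor(f['image'],cv2.COLOR_RGB2BGR))
    return f
def rot(f):
    a=np.array(f['attitude'],float)
    return a if a.shape==(3,3) else R.from_quat(a).as_matrix()
def K(f):
    fl=240/np.tan(np.radians(f['fov_y'])/2)
    return np.array([[fl,0,f['cx']],[0,fl,f['cy']],[0,0,1]]),np.array([f['k1'],0,0,0.])
def ray(f,uv):
    k,d=K(f); s=cv2.undistortPoints(np.array(uv,float).reshape(-1,1,2),k,d)[:,0]
    return np.c_[s[:,0],-s[:,1],-np.ones(len(s))]@rot(f).T
def onz(f,uv,z):
    v=ray(f,uv);o=np.array(f['origin']);return (o+v*((z-o[2])/v[:,2])[:,None])
def proj(f,p):
    c=(np.atleast_2d(p)-np.array(f['origin']))@rot(f)
    k,d=K(f); c=c*[1,-1,-1]
    return cv2.projectPoints(c,np.zeros(3),np.zeros(3),k,d)[0][:,0]
E
python3 - <<'E'
from h import *
for n in('top','side'):
    f=cam(n,n+'0.png');print(n,f['origin'],f['attitude'],f['fov_y'],f['cx'],f['cy'],f['k1'])
print(monitor.get_state())
E
```

```text
top [ 0.37367918 -0.14397786  0.89212701] [-0.05339527  0.05790657  0.70881163 -0.70098634] 51.49905159631159 319.99592340195704 235.7089345129376 -0.12360645371301018
side [ 0.20160814 -0.75159881  0.59502813] [ 0.43678614 -0.10965278 -0.22741369  0.86341019] 57.627356755486026 318.44007441782935 242.03644549021945 -0.08303290511791021
{'clock': 0.1, 'joints': array([ 1.12428407e+00,  9.18155948e-02,  1.23178854e+00,  4.21633764e-06,
        1.81978371e+00, -5.67078199e-02]), 'dq': array([ 0.00065344, -0.00096533, -0.00153377,  0.00131385, -0.00057415,
       -0.00012682]), 'joint_torque': array([ 1.43024343e-03, -4.60220504e+01, -4.19216394e+01, -8.74204738e-05,
        1.07108080e-02, -4.58940167e-05]), 'position': array([0.22790046, 0.55476096, 0.23023173]), 'eef_rot': array([ 1.93670017e-01,  9.81066317e-01, -8.68822100e-04, -2.25447420e-04]), 'ft_force': array([-1.14961417, -0.11209248,  0.9743426 ]), 'torque': array([ 0.0378132 ,  0.00588259, -0.05062741]), 'grip_force': 0.0, 'width': 1.0038487089436037}
```

View pics/top0.png

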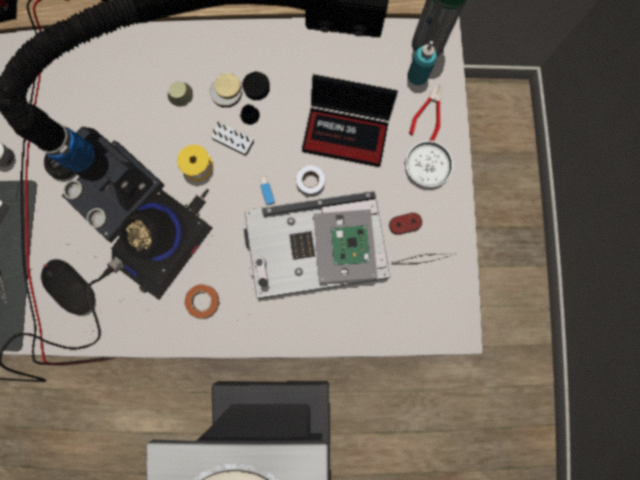

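View pics/side0.png

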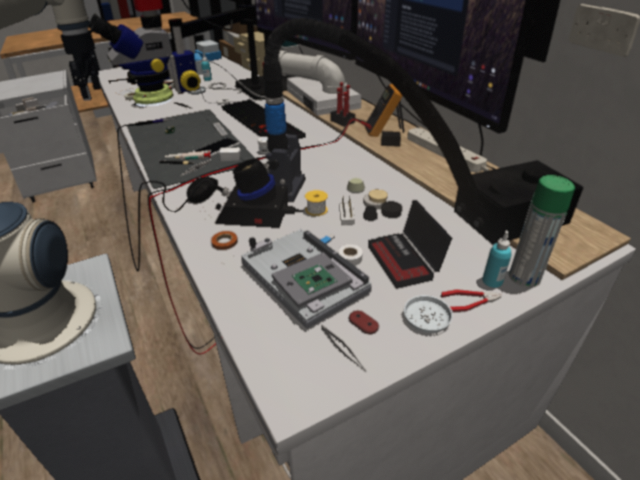

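The top view shows the fixture at about u 247–390, v 192–298. The carrier is at about (347,246), the latch at about (262,272), and the pins near (290,218) and (300,271). I'll enlarge it.

```bash
python3 - <<'E'
import cv2
a=cv2.imread('pics/top0.png')[180:310,235:405]
cv2.imwrite('pics/topc.png',cv2.resize(a,None,fx=4.5,fy=4.5,interpolation=cv2.INTER_CUBIC))
a=cv2.imread('pics/side0.png')[220:330,230:380]
cv2.imwrite('pics/sidec.png',cv2.resize(a,None,fx=5,fy=5,interpolation=cv2.INTER_CUBIC))
E
```

```text
(no output)
```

View pics/topc.png

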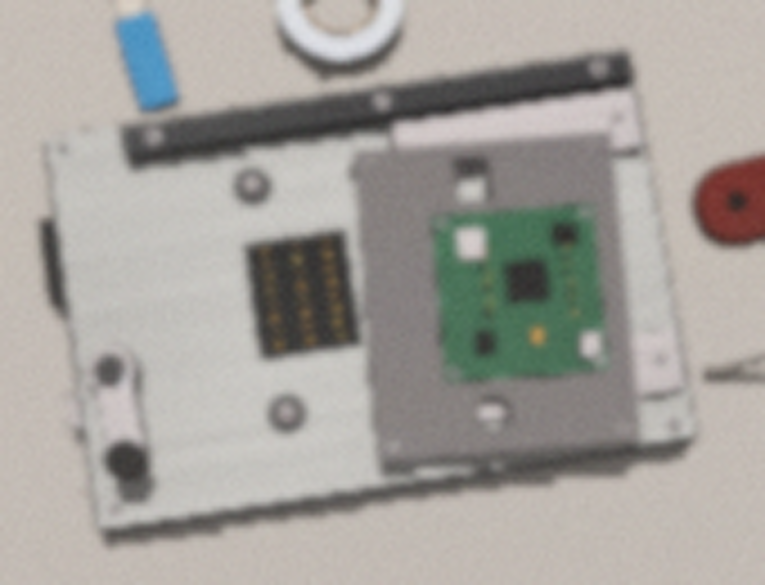

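View pics/sidec.png

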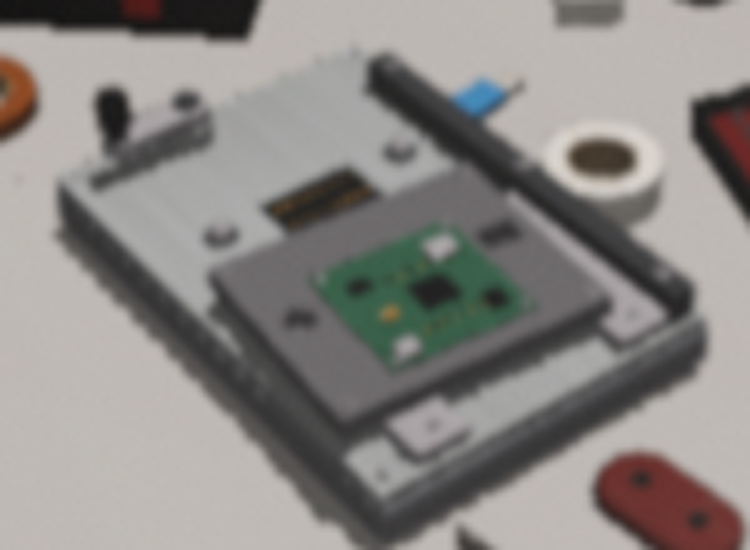

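The crops show the two pins at crop (253,184) and (288,411). The carrier's corners are at (355,157), (609,137), (637,445) and (382,472), and the knob is at (125,460). The carrier sits forward of the rail and is turned by a few degrees.

```bash
python3 - <<'E'
from h import *
T=cam('top');S=cam('side')
t=lambda p:(np.array(p,float)+.5)/4.5-.5+[235,180]
s=lambda p:(np.array(p,float)+.5)/5-.5+[230,220]
def tri(a,b):
    va,vb=ray(T,[t(a)])[0],ray(S,[s(b)])[0];va/=np.linalg.norm(va);vb/=np.linalg.norm(vb);oa,ob=np.array(T['origin']),np.array(S['origin'])
    x=np.linalg.lstsq(np.c_[va,-vb],ob-oa,rcond=None)[0];A=oa+x[0]*va;B=ob+x[1]*vb;return (A+B)/2,np.linalg.norm(A-B)
for n,a,b in[('pinb',(253,184),(400,149)),('pinf',(288,411),(220,234)),('knobtop',(125,460),(112,95)),('cBR',(609,137),(607,300)),('cFR',(637,445),(347,418)),('cFL',(382,472),(215,275))]:
    print(n,tri(a,b))
P=onz(T,[t((253,184)),t((288,411))],.0365);print('pins',P,np.linalg.norm(P[0]-P[1]))
d=(P[0]-P[1])[:2];yaw=np.arctan2(d[1],d[0]);
D=onz(T,[t((45,146)),t((105,528)),t((692,438))],.03);print('deck',D)
e=D[1]-D[2];print('yaw pins',np.degrees(yaw),'deck',np.degrees(np.arctan2(-e[0],e[1])),np.degrees(np.arctan2(*(D[0]-D[1])[[1,0]])))
yaw2=np.arctan2(-e[0],e[1]);yaw=(yaw+yaw2)/2
c,sn=np.cos(yaw),np.sin(yaw);RR=np.array([[c,-sn],[sn,c]])
o=P.mean(0)[:2]-RR@[0,5e-3];print('origin',o,'deckframe',(D[:,:2]-o)@RR*1e3)
C=onz(T,[t(p) for p in[(355,157),(609,137),(637,445),(382,472)]],.048)
print('carrier',C);print([np.linalg.norm(C[i]-C[i-1])for i in range(4)])
q=(C[:,:2]-o)@RR*1e3;print('in fixture',q,q.mean(0))
k=onz(T,[t((125,458))],.072)[0];p=onz(T,[t((109,370))],.05)[0]
print('knob',k,((k[:2]-o)@RR*1e3),'piv',((p[:2]-o)@RR*1e3))
np.savez('fx.npz',o=o,yaw=yaw)
print(monitor.get_state()['clock'])
E
```

```text
pinb (array([ 0.53836354, -0.09961232,  0.03352468]), np.float64(0.0014804979502878021))
pinf (array([ 0.44914987, -0.11267616,  0.03316377]), np.float64(0.0006977161090270734))
knobtop (array([ 0.4291914 , -0.0546565 ,  0.07310765]), np.float64(0.002636606527006208))
cBR (array([ 0.5528956 , -0.23778335,  0.0476717 ]), np.float64(0.001899018084600885))
cFR (array([ 0.43599333, -0.24574074,  0.0489101 ]), np.float64(0.006243863520288617))
cFL (array([ 0.42768564, -0.14950209,  0.04729167]), np.float64(0.007390800305516302))
pins [[ 0.53708737 -0.09951955  0.0365    ]
 [ 0.44852458 -0.11269259  0.0365    ]] 0.08953712929847796
deck [[ 0.55448466 -0.01721446  0.03      ]
 [ 0.40475435 -0.0419564   0.03      ]
 [ 0.43678057 -0.26834288  0.03      ]]
yaw pins 8.460280952984283 deck 8.052030592401646 9.382960787069372
origin [ 0.49352397 -0.11105425] deckframe [[  73.80419164   84.11334679]
 [ -77.92722207   81.12894262]
 [ -78.74178821 -147.5101933 ]]
carrier [[ 0.54503253 -0.13935079  0.048     ]
 [ 0.55192585 -0.23737069  0.048     ]
 [ 0.43310299 -0.24478739  0.048     ]
 [ 0.42412305 -0.14835372  0.048     ]]
[np.float64(0.1212441939124709), np.float64(0.09826199047678459), np.float64(0.11905410384652731), np.float64(0.09685087276594403)]
in fixture [[  46.91136905  -35.3998442 ]
 [  39.65769994 -133.39373715]
 [ -78.99870653 -123.67073109]
 [ -74.03780996  -26.94699532]] [-16.61686188 -79.85282694]
knob [ 0.4287339  -0.05415375  0.072     ] [-55.94773214  65.6145712 ] piv [-20.2646025   69.15789427]
0.2
```

```bash
cat >> h.py <<'E'
_d=lambda:np.load('fx.npz')
def w(x,y,z):
    d=_d();c,s=np.cos(d['yaw']),np.sin(d['yaw']);return np.r_[d['o']+np.array([[c,-s],[s,c]])@(np.array([x,y])/1e3),z/1e3]
def plan(pts,yaw=None,p=None):
    "targets in fixture mm -> rows in command units, relative to current TCP"
    s=monitor.get_state();p=s['position'] if p is None else p
    q=R.from_quat(s['eef_rot']);ty=q.apply([0,1,0]);a=np.arctan2(ty[1],ty[0])
    print('t',s['clock'],'pos',s['position'].round(4),'yaw',np.degrees(a).round(2),'tilt',q.apply([0,0,1]).round(4),'F',s['ft_force'].round(2),'w',round(s['width'],3))
    d=_d();c_,s_=np.cos(d['yaw']),np.sin(d['yaw']);print('fixture pos',((s['position'][:2]-d['o'])@np.array([[c_,-s_],[s_,c_]])*1e3).round(1))
    for x in pts: print(x,((w(*x)-p)/.5).round(4))
    print('yaw units to fixture x',(d['yaw']-a)/np.pi)
E
python3 - <<'E'
from h import *
plan([(-4,-154,120),(-4,-154,34)])
print(w(0,0,0),np.degrees(_d()['yaw']))
T=cam('top')
print(onz(T,[(60,150),(210,190),(160,295),(70,190)],.05))
E
```

```text
t 0.2 pos [0.2279 0.5548 0.2305] yaw 67.67 tilt [-5.0e-04 -1.1e-03 -1.0e+00] F [ 1.07  0.12 -0.37] w 1.001
fixture pos [-167.2  697.1]
(-4, -154, 120) [ 0.5675 -1.6377 -0.2211]
(-4, -154, 34) [ 0.5675 -1.6377 -0.3931]
yaw units to fixture x -0.3300498198772709Traceback (most recent call last):
  File "<stdin>", line 3, in <module>
NameError: name '_d' is not defined. Did you mean: 'id'?
```

Call:
arm_command:
  targets:
    - [[0.01,-0.11,0.02,0,0,-0.05],[0.03,-0.22,0.03,0,0,-0.1],[0.05,-0.34,0.04,0,0,-0.15],[0.07,-0.46,0.04,0,0,-0.2],[0.1,-0.58,0.04,0,0,-0.25]]
  hand: 0.3

```text
clock: 0.82
position: [0.2778, 0.2633, 0.2513]
eef_rot: [0.556, 0.831, 0.0, 0.0]
ft_force: [1.2, 0.0, 0.2]
width: 0.35
grip_force: 0.0
```

Call:
arm_command:
  targets:
    - [[0.03,-0.11,0,0,0,-0.04],[0.06,-0.22,0,0,0,-0.08],[0.1,-0.34,0,0,0,-0.08],[0.14,-0.46,0,0,0,-0.08],[0.18,-0.58,0,0,0,-0.08]]

```text
clock: 1.45
position: [0.3674, -0.0249, 0.2514]
eef_rot: [0.654, 0.756, 0.0, 0.0]
ft_force: [0.5, -0.1, -0.1]
width: 0.349
grip_force: 0.0
```

```bash
python3 - <<'E'
from h import *
plan([(-4,-154,120),(-4,-154,34)])
E
```

```text
t 1.45 pos [ 0.3674 -0.0249  0.2514] yaw 8.26 tilt [ 1.3e-03  1.0e-04 -1.0e+00] F [ 0.51 -0.13 -0.06] w 0.349
fixture pos [-112.4  103.4]
(-4, -154, 120) [ 0.2885 -0.4782 -0.2629]
(-4, -154, 34) [ 0.2885 -0.4782 -0.4349]
yaw units to fixture x -2.1607145092299335e-05
```

Call:
arm_command:
  targets:
    - [[0.07,-0.1,0,0,0,0],[0.14,-0.2,-0.02,0,0,0],[0.21,-0.3,-0.07,0,0,0],[0.26,-0.4,-0.15,0,0,0],[0.2885,-0.478,-0.25,0,0,0]]

```text
clock: 2.08
position: [0.5098, -0.2567, 0.1344]
eef_rot: [0.655, 0.756, 0.0, 0.001]
ft_force: [0.2, -0.2, 0.0]
width: 0.349
grip_force: 0.0
```

Call:
arm_command:
  targets:
    - [[0,0,-0.05,0,0,0],[0,0,-0.11,0,0,0],[0,0,-0.16,0,0,0],[0,0,-0.185,0,0,0],[0,0,-0.185,0,0,0]]

```text
clock: 2.7
position: [0.5083, -0.2546, 0.0419]
eef_rot: [0.654, 0.756, -0.0, -0.001]
ft_force: [0.1, -1.1, -0.6]
width: 0.353
grip_force: 0.3
```

```bash
python3 - <<'E'
from h import *
plan([(-4,-154,34),(-4,-144,34),(-4,-130,34)])
f=cam('top')
a=cv2.cvtColor(f['image'],4)[180:310,235:405]
cv2.imwrite('pics/c1.png',cv2.resize(a,None,fx=4.5,fy=4.5,interpolation=cv2.INTER_CUBIC))
E
```

```text
t 2.7 pos [ 0.5083 -0.2546  0.0419] yaw 8.26 tilt [-1.2e-03  4.0e-04 -1.0e+00] F [ 0.12 -1.14 -0.62] w 0.353
fixture pos [  -6.  -144.2]
(-4, -154, 34) [ 0.0067 -0.0189 -0.0159]
(-4, -144, 34) [ 0.0038  0.0009 -0.0159]
(-4, -130, 34) [-0.0002  0.0286 -0.0159]
yaw units to fixture x -1.1626418748796152e-05
```

View pics/c1.png

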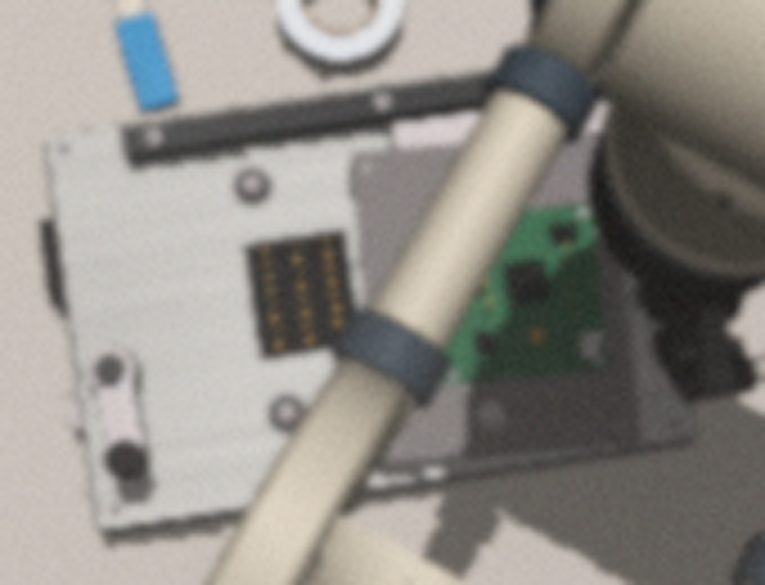

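The fingers are behind the carrier's right edge at about crop (700,340), just touching it. The carrier's left edge is around (352,157)–(375,460), so it has barely moved. I'll square it with a short two-finger push.

Call:
arm_command:
  targets:
    - [[0.003,0,-0.012,0,0,0],[0.001,0.01,-0.012,0,0,0],[-0.001,0.02,-0.012,0,0,0],[-0.002,0.03,-0.012,0,0,0],[-0.003,0.038,-0.012,0,0,0]]

```text
clock: 3.38
position: [0.5072, -0.2353, 0.0368]
eef_rot: [0.654, 0.756, -0.0, 0.0]
ft_force: [-0.4, -1.5, -0.7]
width: 0.351
grip_force: 1.0
```

Call:
arm_command:
  targets:
    - [[0,0,0,0,0,0],[0.005,-0.02,0,0,0,0],[0.01,-0.04,0.03,0,0,0],[0.01,-0.04,0.1,0,0,0],[0.01,-0.04,0.18,0,0,0]]
  hand: 1

```text
clock: 4.0
position: [0.5121, -0.2564, 0.1279]
eef_rot: [0.655, 0.756, -0.0, -0.0]
ft_force: [0.2, -0.6, -0.1]
width: -0.002
grip_force: 0.0
```

```bash
python3 - <<'E'
from h import *
plan([(-125,-90,150),(-115,-65,120),(-100,-60,41)])
E
```

```text
t 4.0 pos [ 0.5121 -0.2564  0.1279] yaw 8.22 tilt [-6.e-04  4.e-04 -1.e+00] F [ 0.19 -0.56 -0.09] w -0.002
fixture pos [  -2.5 -146.5]
(-125, -90, 150) [-0.2586  0.0767  0.0442]
(-115, -65, 120) [-0.246   0.129  -0.0158]
(-100, -60, 41) [-0.2178  0.1432 -0.1738]
yaw units to fixture x 0.00021984676872187454
```

Call:
arm_command:
  targets:
    - [[-0.05,0.02,0,0,0,0],[-0.11,0.05,0,0,0,0],[-0.17,0.08,0,0,0,0],[-0.23,0.12,-0.02,0,0,0],[-0.246,0.129,-0.04,0,0,0]]

```text
clock: 4.62
position: [0.3888, -0.1913, 0.1078]
eef_rot: [0.654, 0.756, 0.0, 0.001]
ft_force: [1.1, -0.4, 0.1]
width: 0.0
grip_force: 0.0
```

Call:
arm_command:
  targets:
    - [[0,0,-0.02,0,0,0],[0,0,-0.06,0,0,0],[0,0,-0.1,0,0,0],[0,0,-0.13,0,0,0],[0,0,-0.13,0,0,0]]

```text
clock: 5.25
position: [0.3888, -0.191, 0.0401]
eef_rot: [0.654, 0.756, -0.0, -0.001]
ft_force: [0.2, -0.3, 0.8]
width: -0.001
grip_force: 0.0
```

```bash
python3 - <<'E'
from h import *
plan([(-115,-65,41),(-95,-65,41),(-75,-65,41)])
f=cam('top')
a=cv2.cvtColor(f['image'],4)[180:310,235:405]
cv2.imwrite('pics/c2.png',cv2.resize(a,None,fx=4.5,fy=4.5,interpolation=cv2.INTER_CUBIC))
E
```

```text
t 5.25 pos [ 0.3888 -0.191   0.0401] yaw 8.26 tilt [-0.0026  0.0015 -1.    ] F [ 0.18 -0.31  0.84] w -0.001
fixture pos [-115.1  -64.1]
(-115, -65, 41) [ 0.0005 -0.0018  0.0018]
(-95, -65, 41) [0.0401 0.0039 0.0018]
(-75, -65, 41) [0.0797 0.0097 0.0018]
yaw units to fixture x -1.4071181056726918e-05
```

View pics/c2.png

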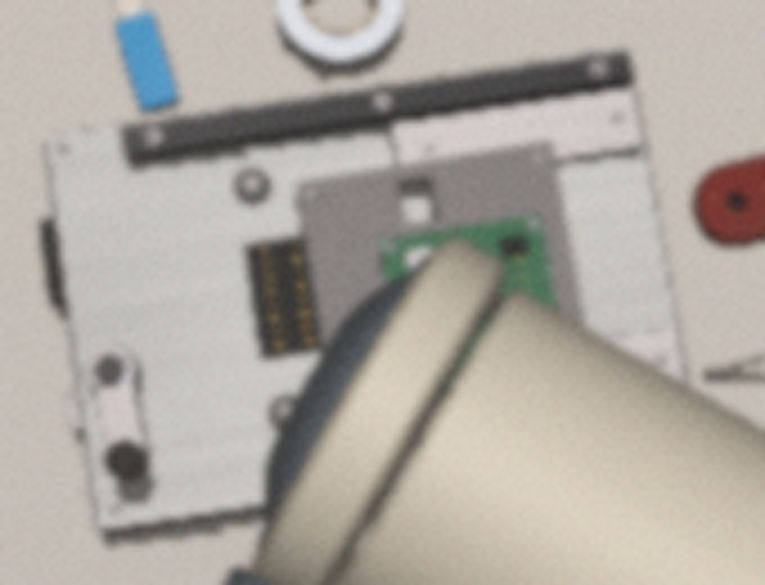

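The carrier is now square to the fixture: its back edge runs (300,183)–(550,145), parallel to the rail and about 17 mm from it. Next I'll push it to the rail.

Call:
arm_command:
  targets:
    - [[0.015,0.012,0.001,0,0,0],[0.03,0.015,0.001,0,0,0],[0.045,0.017,0.001,0,0,0],[0.06,0.019,0.001,0,0,0],[0.074,0.021,0.001,0,0,0]]

```text
clock: 5.92
position: [0.4263, -0.1806, 0.0421]
eef_rot: [0.654, 0.756, -0.001, -0.0]
ft_force: [-3.8, 0.1, 2.3]
width: -0.002
grip_force: 1.6
```

Call:
arm_command:
  targets:
    - [[0.003,0,0,0,0,0],[0.006,0.001,0,0,0,0],[0.009,0.001,0,0,0,0]]

```text
clock: 6.3
position: [0.4306, -0.1801, 0.042]
eef_rot: [0.654, 0.756, -0.0, -0.0]
ft_force: [-2.4, -1.4, 1.8]
width: -0.0
grip_force: 1.4
```

```bash
python3 - <<'E'
from h import *
plan([(-75,-60,41),(-72,-60,41)])
E
```

```text
t 6.3 pos [ 0.4306 -0.1801  0.042 ] yaw 8.26 tilt [-2.e-04  0.e+00 -1.e+00] F [-2.43 -1.42  1.83] w -0.0
fixture pos [-72.2 -59.3]
(-75, -60, 41) [-0.0054 -0.0022 -0.002 ]
(-72, -60, 41) [ 0.0005 -0.0013 -0.002 ]
yaw units to fixture x 2.751490461672887e-06
```

Call:
arm_command:
  targets:
    - [[0.002,0,0,0,0,0],[0.004,0.001,0,0,0,0],[0.004,0.001,0,0,0,0]]

```text
clock: 6.68
position: [0.4328, -0.1796, 0.042]
eef_rot: [0.654, 0.756, 0.0, 0.0]
ft_force: [-1.2, -0.7, 0.7]
width: -0.001
grip_force: 0.9
```

Call:
arm_command:
  targets:
    - [[0.002,0,0,0,0,0],[0.004,0.001,0,0,0,0],[0.004,0.001,0,0,0,0]]

```text
clock: 7.05
position: [0.4349, -0.179, 0.042]
eef_rot: [0.654, 0.756, 0.0, 0.0]
ft_force: [-2.3, 0.9, 0.3]
width: -0.001
grip_force: 0.8
```

```bash
python3 - <<'E'
from h import *
plan([(-70,-60,41)])
f=cam('top');g=cv2.cvtColor(f['image'],cv2.COLOR_RGB2GRAY)
for y in(-90,-75,-60,-45,-30,-20):
    p=np.array([w(x,y,48) for x in range(70,28,-2)]);uv=proj(f,p).astype(np.float32)
    print(y,cv2.remap(g,uv[None,:,0],uv[None,:,1],1)[0])
print(proj(f,[w(60,-10,48)]))
E
```

```text
t 7.05 pos [ 0.4349 -0.179   0.042 ] yaw 8.27 tilt [ 2.e-04  0.e+00 -1.e+00] F [-2.3   0.88  0.28] w -0.001
fixture pos [-67.8 -58.9]
(-70, -60, 41) [-0.004  -0.0029 -0.002 ]
yaw units to fixture x -0.0001020258383083724
-90 [ 83  75  74  72  63  64  92 117 128 129 133 142 151 158 162 166 170 174
 177 182 183]
-75 [ 87  78  80  93 112 129 144 152 157 164 168 172 177 178 182 183 186 188
 190 190 192]
-60 [143 130 119  98  81  76  83 104 135 160 175 182 188 189 189 192 194 195
 197 199 200]
-45 [177 182 184 186 188 188 188 188 184 175 162 148 130 110  95  93 111 139
 162 183 196]
-30 [142 166 183 191 196 198 198 199 200 204 201 201 203 204 204 204 206 203
 199 190 174]
-20 [ 80  65  70  79  98 122 148 170 187 196 203 205 206 205 207 208 209 208
 209 211 210]
[[297.86125807 209.39958336]]
```

```bash
python3 - <<'E'
from h import *
t=cv2.cvtColor(cam('top')['image'],4)[180:310,235:405];s=cv2.cvtColor(cam('side')['image'],4)[220:330,230:380]
z=lambda a,h:cv2.resize(a,(400,h),interpolation=cv2.INTER_CUBIC)
cv2.imwrite('pics/c3.png',np.hstack([z(t,306),cv2.copyMakeBorder(z(s,293),0,13,0,0,0)]))
E
```

```text
(no output)
```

View pics/c3.png

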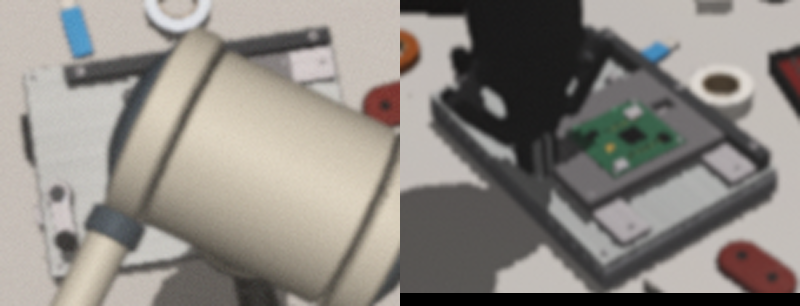

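The side view shows the carrier nearly at the rail, with the finger on its front edge near (545,165). I'll keep going until the force rises.

Call:
arm_command:
  targets:
    - [[0.002,0,0,0,0,0],[0.004,0.001,0,0,0,0],[0.004,0.001,0,0,0,0]]

```text
clock: 7.58
position: [0.4368, -0.1786, 0.042]
eef_rot: [0.654, 0.756, 0.0, 0.0]
ft_force: [-0.5, -0.3, -0.1]
width: -0.001
grip_force: 0.7
```

Call:
arm_command:
  targets:
    - [[0.002,0,0,0,0,0],[0.004,0.001,0,0,0,0],[0.004,0.001,0,0,0,0]]

```text
clock: 7.95
position: [0.4373, -0.1786, 0.0419]
eef_rot: [0.655, 0.756, -0.002, -0.001]
ft_force: [-8.5, -1.2, 3.9]
width: 0.001
grip_force: 4.3
```

The carrier is against the rail (8.5 N). I'll back off and go round to the right-hand edge.

Call:
arm_command:
  targets:
    - [[-0.03,-0.004,0,0,0,0],[-0.05,-0.008,0.05,0,0,0],[-0.05,-0.008,0.14,0,0,0],[-0.03,-0.05,0.19,0,0,0],[0.02,-0.1,0.19,0,0,0]]
  hand: 1

```text
clock: 8.57
position: [0.4508, -0.2293, 0.1412]
eef_rot: [0.654, 0.756, 0.001, 0.004]
ft_force: [-0.1, -0.0, -0.2]
width: -0.002
grip_force: 0.0
```

```bash
python3 - <<'E'
from h import *
plan([(0,-142,130),(0,-142,34)])
print(((w(0,10,0)-w(0,0,0))/.5).round(5))
f=cam('top');g=cv2.cvtColor(f['image'],cv2.COLOR_RGB2GRAY)
E
```

```text
t 8.575 pos [ 0.4508 -0.2293  0.1412] yaw 8.29 tilt [ 0.0072 -0.0035 -1.    ] F [-0.07 -0.05 -0.22] w -0.002
fixture pos [ -59.2 -110.8]
(0, -142, 130) [ 0.1261 -0.0446 -0.0223]
(0, -142, 34) [ 0.1261 -0.0446 -0.2143]
yaw units to fixture x -0.00021193969978409058
[-0.00287  0.01979  0.     ]
```

Call:
arm_command:
  targets:
    - [[0.05,-0.035,-0.01,0,0,0],[0.1,-0.045,-0.02,0,0,0],[0.124,-0.046,-0.08,0,0,0],[0.124,-0.046,-0.16,0,0,0],[0.124,-0.046,-0.213,0,0,0]]
  hand: 0.3

```text
clock: 9.25
position: [0.5107, -0.2505, 0.0289]
eef_rot: [0.654, 0.756, 0.0, -0.001]
ft_force: [-18.2, 13.5, 234.9]
width: 0.351
grip_force: 141.8
```

```bash
python3 - <<'E'
from h import *
plan([(0,-142,34),(0,-61,34)])
t=cv2.cvtColor(cam('top')['image'],4)[180:310,235:405];s=cv2.cvtColor(cam('side')['image'],4)[220:330,230:380]
z=lambda a,h:cv2.resize(a,(400,h),interpolation=cv2.INTER_CUBIC)
cv2.imwrite('pics/c4.png',np.hstack([z(t,306),cv2.copyMakeBorder(z(s,293),0,13,0,0,0)]))
E
```

```text
t 9.25 pos [ 0.5107 -0.2505  0.0289] yaw 8.29 tilt [-8.0e-04  1.3e-03 -1.0e+00] F [-18.2   13.46 234.89] w 0.351
fixture pos [  -3.  -140.4]
(0, -142, 34) [ 0.0064 -0.0022  0.0102]
(0, -61, 34) [-0.0168  0.1581  0.0102]
yaw units to fixture x -0.00016481919503777797
```

View pics/c4.png

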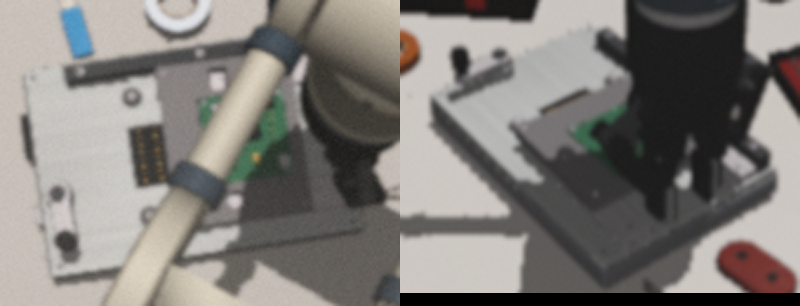

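The carrier lies along the rail with the fingers behind it. However, the fast descent overshot to z = 0.0289 and struck the deck. The force read 235 N, over the 120 N wrist limit, so the run may already have failed. I'll lift off and carry on slowly.

Call:
arm_command:
  targets:
    - [[0,0,0.004,0,0,0],[0,0,0.004,0,0,0],[0.002,0,0.004,0,0,0],[0.003,0,0.004,0,0,0]]

```text
clock: 9.85
position: [0.5123, -0.251, 0.0324]
eef_rot: [0.654, 0.756, 0.0, -0.0]
ft_force: [-0.0, 0.1, -0.2]
width: 0.352
grip_force: 0.0
```

```bash
python3 - <<'E'
from h import *
plan([(0,-120,35),(0,-61,35)])
E
```

```text
t 9.85 pos [ 0.5123 -0.251   0.0324] yaw 8.27 tilt [-1.e-04  2.e-04 -1.e+00] F [-0.01  0.06 -0.25] w 0.352
fixture pos [  -1.6 -141.2]
(0, -120, 35) [-0.003   0.0424  0.0051]
(0, -61, 35) [-0.02    0.1592  0.0051]
yaw units to fixture x -6.329316776109392e-05
```

Call:
arm_command:
  targets:
    - [[-0.001,0.012,0.006,0,0,0],[-0.002,0.024,0.006,0,0,0],[-0.004,0.036,0.006,0,0,0],[-0.006,0.048,0.006,0,0,0],[-0.008,0.06,0.006,0,0,0]]

```text
clock: 10.48
position: [0.5083, -0.221, 0.0358]
eef_rot: [0.654, 0.756, -0.0, 0.0]
ft_force: [0.4, -1.7, 1.1]
width: 0.351
grip_force: 1.2
```

Call:
arm_command:
  targets:
    - [[-0.0015,0.012,0,0,0,0],[-0.003,0.024,0,0,0,0],[-0.005,0.036,0,0,0,0],[-0.007,0.048,0,0,0,0],[-0.009,0.06,0,0,0,0]]

```text
clock: 11.1
position: [0.5039, -0.191, 0.0359]
eef_rot: [0.654, 0.756, 0.0, 0.0]
ft_force: [1.0, -3.8, 3.1]
width: 0.347
grip_force: 2.0
```

```bash
python3 - <<'E'
from h import *
plan([(0,-70,35),(0,-61,35)])
t=cv2.cvtColor(cam('top')['image'],4)[180:310,235:405];s=cv2.cvtColor(cam('side')['image'],4)[220:330,230:380]
z=lambda a,h:cv2.resize(a,(400,h),interpolation=cv2.INTER_CUBIC)
cv2.imwrite('pics/c5.png',np.hstack([z(t,306),cv2.copyMakeBorder(z(s,293),0,13,0,0,0)]))
E
```

```text
t 11.1 pos [ 0.5039 -0.191   0.0359] yaw 8.26 tilt [ 6.e-04 -5.e-04 -1.e+00] F [ 0.99 -3.75  3.13] w 0.347
fixture pos [ -1.2 -80.6]
(0, -70, 35) [-0.0006  0.0213 -0.0018]
(0, -61, 35) [-0.0032  0.0391 -0.0018]
yaw units to fixture x -3.855098435814539e-05
```

View pics/c5.png

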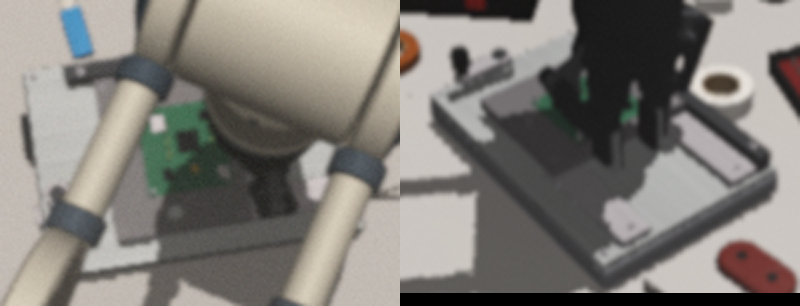

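The carrier is square, still along the rail, and about 20 mm short of its seat. I'll continue in smaller steps.

Call:
arm_command:
  targets:
    - [[-0.0005,0.006,0,0,0,0],[-0.0015,0.012,0,0,0,0],[-0.002,0.018,0,0,0,0],[-0.003,0.024,0,0,0,0],[-0.0035,0.027,0,0,0,0]]

```text
clock: 11.82
position: [0.5018, -0.1772, 0.0353]
eef_rot: [0.654, 0.756, 0.0, -0.0]
ft_force: [0.2, -1.5, -0.5]
width: 0.347
grip_force: 1.1
```

Call:
arm_command:
  targets:
    - [[-0.0003,0.002,0,0,0,0],[-0.0006,0.004,0,0,0,0],[-0.0009,0.006,0,0,0,0],[-0.0009,0.006,0,0,0,0]]

```text
clock: 12.32
position: [0.5015, -0.1744, 0.0355]
eef_rot: [0.654, 0.756, 0.0, -0.0]
ft_force: [0.1, -0.9, 0.2]
width: 0.35
grip_force: 0.0
```

Call:
arm_command:
  targets:
    - [[-0.0003,0.002,0,0,0,0],[-0.0006,0.004,0,0,0,0],[-0.0006,0.004,0,0,0,0]]

```text
clock: 12.7
position: [0.5013, -0.1727, 0.0356]
eef_rot: [0.654, 0.756, -0.0, 0.0]
ft_force: [0.4, -1.1, -0.2]
width: 0.351
grip_force: 0.7
```

```bash
python3 - <<'E'
from h import *
plan([(0,-61,35)])
E
```

```text
t 12.7 pos [ 0.5013 -0.1727  0.0356] yaw 8.26 tilt [ 2.e-04 -4.e-04 -1.e+00] F [ 0.41 -1.06 -0.22] w 0.351
fixture pos [ -1.2 -62.2]
(0, -61, 35) [ 0.002   0.0026 -0.0012]
yaw units to fixture x -4.504733099901812e-05
```

Call:
arm_command:
  targets:
    - [[-0.0003,0.002,0,0,0,0],[-0.0006,0.004,0,0,0,0],[-0.0006,0.004,0,0,0,0]]

```text
clock: 13.08
position: [0.501, -0.171, 0.0356]
eef_rot: [0.654, 0.756, -0.0, 0.0]
ft_force: [0.6, -3.9, -1.6]
width: 0.351
grip_force: 1.8
```

Call:
arm_command:
  targets:
    - [[-0.0003,0.002,0,0,0,0],[-0.0006,0.004,0,0,0,0],[-0.0006,0.004,0,0,0,0]]

```text
clock: 13.45
position: [0.501, -0.1706, 0.0359]
eef_rot: [0.655, 0.756, -0.001, 0.002]
ft_force: [1.7, -9.1, -2.0]
width: 0.352
grip_force: 4.7
```

Call:
arm_command:
  targets:
    - [[-0.0003,0.002,0,0,0,0],[-0.0006,0.004,0,0,0,0],[-0.0006,0.004,0,0,0,0]]

```text
clock: 13.82
position: [0.501, -0.1702, 0.0363]
eef_rot: [0.655, 0.756, -0.002, 0.003]
ft_force: [1.7, -15.0, -2.4]
width: 0.352
grip_force: 7.5
```

The force builds at fixture y ≈ −60, as it should if the carrier is over the pins. I'll draw back, lift and look.

Call:
arm_command:
  targets:
    - [[0,-0.006,0,0,0,0],[0.002,-0.03,0,0,0,0],[0.004,-0.05,0.02,0,0,0],[0.004,-0.05,0.1,0,0,0],[0.004,-0.05,0.2,0,0,0]]

```text
clock: 14.45
position: [0.5016, -0.1916, 0.136]
eef_rot: [0.654, 0.756, -0.0, -0.001]
ft_force: [0.7, -0.3, 0.6]
width: 0.35
grip_force: 0.0
```

Call:
arm_command:
  targets:
    - [[0,-0.08,0.06,0,0,0],[0,-0.18,0.1,0,0,0],[0,-0.28,0.1,0,0,0],[0,-0.36,0.1,0,0,0]]
  hand: 1

```text
clock: 14.95
position: [0.5021, -0.3738, 0.1867]
eef_rot: [0.655, 0.756, 0.0, 0.001]
ft_force: [-0.3, -0.6, 0.5]
width: 0.0
grip_force: 0.0
```

```bash
python3 - <<'E'
from h import *
plan([(0,0,150)])
T=cam('top');S=cam('side')
t=cv2.cvtColor(T['image'],4)[180:310,235:405];s=cv2.cvtColor(S['image'],4)[220:330,230:380]
z=lambda a,h:cv2.resize(a,(400,h),interpolation=cv2.INTER_CUBIC)
cv2.imwrite('pics/c6.png',np.hstack([z(t,306),cv2.copyMakeBorder(z(s,293),0,13,0,0,0)]))
# expected seated/not-seated corners in picture coordinates
for zz in(40,48):
    p=np.array([w(x,y,zz) for x,y in[(60,50),(60,-50),(-60,-50),(-60,50)]])
    print(zz,'top',((proj(T,p)-[235,180])*400/170).round(0).tolist(),'side',((proj(S,p)-[230,220])*400/150+[400,0]).round(0).tolist())
E
```

```text
t 14.95 pos [ 0.5021 -0.3738  0.1867] yaw 8.23 tilt [ 1.1e-03 -4.0e-04 -1.0e+00] F [-0.29 -0.63  0.53] w 0.0
fixture pos [ -29.2 -261.2]
(0, 0, 150) [-0.0172  0.5255 -0.0734]
yaw units to fixture x 0.00013300012236403558
40 top [[68.0, 84.0], [201.0, 63.0], [227.0, 223.0], [91.0, 244.0]] side [[592.0, 40.0], [668.0, 99.0], [538.0, 164.0], [466.0, 96.0]]
48 top [[67.0, 82.0], [202.0, 61.0], [227.0, 222.0], [90.0, 243.0]] side [[592.0, 32.0], [669.0, 91.0], [537.0, 155.0], [465.0, 87.0]]
```

View pics/c6.png

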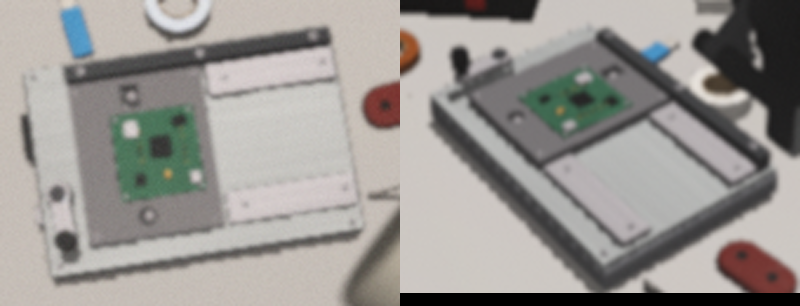

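The carrier is seated. Its side-view corners at (668,99) and (540,163) match the z = 40 mm prediction, and pin tips show in both holes at (130,95) and (150,215). Next is the latch, whose knob is at (66,240).

```bash
python3 - <<'E'
from h import *
plan([(-56,94,120),(-56,94,57)])
b=w(-56,94,57)
for q in[(-56,86.5),(-60.4,71),(-60,63),(-58.4,55),(-55,48),(-50.3,41),(-44.3,35.7),(-38.5,32),(-30,31)]:print(q,((w(*q,57)-b)/.5).round(4))
E
```

```text
t 15.05 pos [ 0.5012 -0.3754  0.1851] yaw 8.03 tilt [-1.e-03 -2.e-04 -1.e+00] F [-0.69  0.81  0.14] w -0.0
fixture pos [ -30.4 -262.7]
(-56, 94, 120) [-0.1532  0.6986 -0.1303]
(-56, 94, 57) [-0.1532  0.6986 -0.2563]
yaw units to fixture x 0.0012346885046606623
(-56, 86.5) [ 0.0022 -0.0148  0.    ]
(-60.4, 71) [-0.0021 -0.0468  0.    ]
(-60, 63) [ 0.001  -0.0625  0.    ]
(-58.4, 55) [ 0.0065 -0.0779  0.    ]
(-55, 48) [ 0.0152 -0.0908  0.    ]
(-50.3, 41) [ 0.0265 -0.1033  0.    ]
(-44.3, 35.7) [ 0.0399 -0.112   0.    ]
(-38.5, 32) [ 0.0524 -0.1177  0.    ]
(-30, 31) [ 0.0696 -0.1172  0.    ]
```

Call:
arm_command:
  targets:
    - [[-0.03,0.11,0,0,0,0],[-0.06,0.22,0,0,0,0],[-0.09,0.34,0,0,0,0],[-0.12,0.46,0,0,0,0],[-0.14,0.57,0,0,0,0]]

```text
clock: 15.68
position: [0.4314, -0.0843, 0.1863]
eef_rot: [0.654, 0.756, 0.001, 0.0]
ft_force: [0.4, -0.5, -0.1]
width: -0.004
grip_force: 0.0
```

```bash
python3 - <<'E'
from h import *
plan([(-56,94,120),(-56,94,57)])
E
```

```text
t 15.675 pos [ 0.4314 -0.0843  0.1863] yaw 8.3 tilt [ 1.2e-03  7.0e-04 -1.0e+00] F [ 0.41 -0.46 -0.06] w -0.004
fixture pos [-57.7  35.4]
(-56, 94, 120) [-0.0135  0.1164 -0.1327]
(-56, 94, 57) [-0.0135  0.1164 -0.2587]
yaw units to fixture x -0.00021847415949164816
```

Call:
arm_command:
  targets:
    - [[-0.007,0.06,0,0,0,0],[-0.0135,0.114,-0.02,0,0,0],[-0.0135,0.1164,-0.06,0,0,0],[-0.0135,0.1164,-0.1,0,0,0],[-0.0135,0.1164,-0.13,0,0,0]]

```text
clock: 16.3
position: [0.425, -0.0291, 0.1185]
eef_rot: [0.655, 0.756, -0.001, -0.001]
ft_force: [0.3, 0.3, 0.1]
width: 0.004
grip_force: 0.0
```

Call:
arm_command:
  targets:
    - [[0,0,-0.03,0,0,0],[0,0,-0.06,0,0,0],[0,0,-0.09,0,0,0],[0,0,-0.11,0,0,0],[0,0,-0.125,0,0,0]]

```text
clock: 16.92
position: [0.4255, -0.0284, 0.0574]
eef_rot: [0.654, 0.756, -0.0, -0.0]
ft_force: [-0.2, 0.1, 0.3]
width: -0.002
grip_force: 0.0
```

```bash
python3 - <<'E'
from h import *
plan([(-56,94,57),(-56,86.5,57),(-60.4,71,57),(-60,63,57),(-58.4,55,57)])
E
```

```text
t 16.925 pos [ 0.4255 -0.0284  0.0574] yaw 8.27 tilt [-2.e-04  1.e-04 -1.e+00] F [-0.17  0.11  0.28] w -0.002
fixture pos [-55.4  91.6]
(-56, 94, 57) [-0.0019  0.0046 -0.0009]
(-56, 86.5, 57) [ 0.0003 -0.0102 -0.0009]
(-60.4, 71, 57) [-0.004  -0.0422 -0.0009]
(-60, 63, 57) [-0.0009 -0.0579 -0.0009]
(-58.4, 55, 57) [ 0.0046 -0.0733 -0.0009]
yaw units to fixture x -6.850656483714992e-05
```

Call:
arm_command:
  targets:
    - [[0,-0.01,0,0,0,0],[-0.001,-0.02,0,0,0,0],[-0.003,-0.03,0,0,0,0],[-0.004,-0.042,0,0,0,0],[-0.003,-0.05,0,0,0,0]]

```text
clock: 17.55
position: [0.4241, -0.0538, 0.0583]
eef_rot: [0.654, 0.756, 0.0, 0.0]
ft_force: [-0.1, 2.6, 1.2]
width: -0.001
grip_force: 0.8
```

Call:
arm_command:
  targets:
    - [[0.002,-0.008,0,0,0,0],[0.005,-0.016,0,0,0,0],[0.0075,-0.0235,0,0,0,0],[0.012,-0.03,0,0,0,0],[0.016,-0.036,0,0,0,0]]

```text
clock: 18.18
position: [0.433, -0.07, 0.058]
eef_rot: [0.654, 0.757, 0.002, -0.0]
ft_force: [4.5, 10.1, -1.5]
width: 0.001
grip_force: 4.6
```

Call:
arm_command:
  targets:
    - [[0.006,-0.006,0,0,0,0],[0.011,-0.012,0,0,0,0],[0.017,-0.017,0,0,0,0],[0.024,-0.021,0,0,0,0],[0.03,-0.023,0,0,0,0]]

```text
clock: 18.8
position: [0.4472, -0.0833, 0.058]
eef_rot: [0.654, 0.756, -0.0, -0.0]
ft_force: [-1.2, 0.2, -0.2]
width: 0.001
grip_force: 0.6
```

```bash
python3 - <<'E'
from h import *
plan([(-44.3,35.7,57),(-38.5,32,57),(-30,31,57)])
T=cam('top');S=cam('side')
t=cv2.cvtColor(T['image'],4)[180:310,235:405];s=cv2.cvtColor(S['image'],4)[220:330,230:380]
z=lambda a,h:cv2.resize(a,(400,h),interpolation=cv2.INTER_CUBIC)
cv2.imwrite('pics/c7.png',np.hstack([z(t,306),cv2.copyMakeBorder(z(s,293),0,13,0,0,0)]))
E
```

```text
t 18.8 pos [ 0.4472 -0.0833  0.058 ] yaw 8.24 tilt [-4.e-04 -3.e-04 -1.e+00] F [-1.24  0.21 -0.16] w 0.001
fixture pos [-41.9  34.1]
(-44.3, 35.7, 57) [-0.0052  0.0025 -0.002 ]
(-38.5, 32, 57) [ 0.0074 -0.0032 -0.002 ]
(-30, 31, 57) [ 0.0245 -0.0027 -0.002 ]
yaw units to fixture x 9.700499312888604e-05
```

Call:
arm_command:
  targets:
    - [[0.004,-0.002,0,0,0,0],[0.008,-0.003,0,0,0,0],[0.012,-0.003,0,0,0,0],[0.012,-0.003,0,0,0,0]]

```text
clock: 19.4
position: [0.451, -0.0842, 0.0578]
eef_rot: [0.654, 0.756, -0.002, -0.002]
ft_force: [-11.3, 1.3, 5.3]
width: 0.001
grip_force: 6.0
```

Call:
arm_command:
  targets:
    - [[0.003,0,0,0,0,0],[0.006,0,0,0,0,0],[0.008,0,0,0,0,0],[0.008,0,0,0,0,0]]

```text
clock: 19.9
position: [0.4518, -0.0844, 0.0572]
eef_rot: [0.654, 0.756, -0.004, -0.005]
ft_force: [-24.7, 1.5, 11.0]
width: 0.0
grip_force: 12.4
```

The latch is hard against its stop. I'll back off and check numerically, since the ten pictures are used up.

Call:
arm_command:
  targets:
    - [[-0.015,0,0,0,0,0],[-0.035,0,0,0,0,0],[-0.05,0,0.04,0,0,0],[-0.05,0,0.12,0,0,0],[-0.05,0,0.2,0,0,0]]

```text
clock: 20.52
position: [0.4319, -0.0844, 0.1592]
eef_rot: [0.654, 0.756, 0.0, 0.0]
ft_force: [1.2, -0.6, 0.1]
width: 0.004
grip_force: 0.0
```

Call:
arm_command:
  targets:
    - [[-0.03,0.1,0.06,0,0,0],[-0.06,0.2,0.12,0,0,0],[-0.08,0.32,0.12,0,0,0],[-0.1,0.44,0.12,0,0,0],[-0.1,0.54,0.12,0,0,0]]

```text
clock: 21.15
position: [0.3815, 0.1877, 0.2189]
eef_rot: [0.654, 0.757, 0.001, 0.001]
ft_force: [0.6, -0.4, 0.3]
width: 0.001
grip_force: 0.0
```

```bash
python3 - <<'E'
from h import *
plan([])
T=cam('top');d=np.load('fx.npz');c,s=np.cos(d['yaw']),np.sin(d['yaw']);RR=np.array([[c,-s],[s,c]])
im=T['image'].astype(int)
def blobs(m,z,n):
    N,_,st,ce=cv2.connectedComponentsWithStats(m.astype(np.uint8))
    for i in range(1,N):
        q=(onz(T,[ce[i]],z)[0,:2]-d['o'])@RR*1e3
        if st[i,4]>8 and abs(q[0])<75 and abs(q[1])<85: print(n,st[i,4],ce[i].round(1),q.round(1))
blobs(im.max(2)<55,.072,'dark')
blobs((im[...,1]-im[...,0]>25)&(im[...,1]-im[...,2]>5),.042,'green')
m=(np.abs(im-im.mean(2,keepdims=True)).max(2)<14)&(im.mean(2)>85)&(im.mean(2)<140);blobs(m,.04,'grey')
S=cam('side')
# edge check: brightness across carrier's right edge at z=40 (top view)
g=cv2.cvtColor(T['image'],7)
for x in(-50,-25,25,50):
    uv=proj(T,np.array([w(x,y,40) for y in range(-40,-61,-2)])).astype(np.float32);print(x,cv2.remap(g,uv[None,:,0],uv[None,:,1],1)[0])
E
```

```text
t 21.15 pos [0.3815 0.1877 0.2189] yaw 8.33 tilt [ 0.0028  0.0012 -1.    ] F [ 0.62 -0.42  0.3 ] w 0.001
fixture pos [-68.  311.7]
yaw units to fixture x -0.00038413404608255244
dark 12 [302.1 242. ] [-1.1 -8.9]
green 902 [301.4 245. ] [-1.7 -6.7]
grey 2960 [297.1 242.3] [4.4 0. ]
grey 20 [332.8 219.8] [ 34.  -67.3]
-50 [133 136 136 141 159 168 178 194 202 204 201]
-25 [123 129 133 144 168 189 196 195 197 198 196]
25 [125 131 130 136 157 183 196 197 197 198 198]
50 [130 129 131 137 149 155 170 193 201 202 201]
```

```bash
python3 - <<'E'
from h import *
T=cam('top');g=cv2.cvtColor(T['image'],7);print(monitor.get_state()['clock'])
for y in range(76,16,-5):
    uv=proj(T,np.array([w(x,y,66) for x in range(-70,1,5)])).astype(np.float32);print(y,cv2.remap(g,uv[None,:,0],uv[None,:,1],1)[0])
E
```

```text
21.3
76 [186 189 188 185 186 189 188 185 163 176 175 186 183 182 185]
71 [185 190 192 188 191 191 190 156 130 110 114 184 185 185 185]
66 [190 189 189 189 190 193 189 119 139  93  95 174 186 187 186]
61 [192 191 192 190 190 193 190 146 119 183 182 187 187 187 185]
56 [192 190 192 192 192 194 191 152 119 197 200 190 189 187 187]
51 [192 182 170 175 172 176 175 150 110 197 201 181 173 173 173]
46 [192 138 133 140 130 132 132 129 117 196 198 170 132 130 132]
41 [193 152 127 140 131 132 129 128 102 188 170 148 129 132 130]
36 [195 140 127 131 131 132 131 115  76  74  60  68 122 131 132]
31 [195 131 125 132 133 132 130 108  69  55  55  62 118 130 129]
26 [193 143 128 132 131 130 132 127 106  89  70 100 127 127 127]
21 [193 126 129 129 130 130 130 117 121 103  99  99 109 100 104]
```

The dark knob is now at fixture (−20,32), so the latch angle is about 1.57, and the carrier's left edge lies under the arm at y ≈ 50. The hand is clear, so I'll hand in.

```bash
python3 -c "
from h import *
print(r.close_job())"
```

```text
the job is handed in; nothing more can be done
None
```

The carrier is seated over both pins, the latch is swung fully across its edge, the hand is clear and the job is handed in; but one fast descent struck the deck at a measured 235 N, over the 120 N wrist limit, so the run may be judged failed.

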